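# Spin the rivet index disc and brake it on the gate

### The job

Flick the rivet index disc anticlockwise (seen from above) with a fingertip against one of its three upright yellow faces, so that it spins freely and its red stripe sweeps past the green gate at least once. Then, as the stripe coasts round to the gate again, brake the still-turning disc with a fingertip on its bare rim so that it stops with the red stripe inside the green gate, and take your hand away. Do not push or drag the disc the last stretch to the gate or turn it backwards, and leave the rack, punches and other tools where they are.

Things in the scene. Friction and masses are not known exactly. Their poses are not given: they have to be found in the camera images.
- stand: Fixed grey round stand, 300 mm across, on the bench, that carries the index disc; it stands at a different place and turn each time. Origin at the centre of its underside, on the disc's vertical axle; z up; its x axis points from the axle to the middle of the green gate. The disc's upper face is 62 mm above the origin.
- disc (a joint): Turn of the aluminium index disc (290 mm across, inertia about 0.008 kg m2) on its upright axle, rad, unlimited, counted over full turns, growing anticlockwise seen from above. 0, 2 pi, 4 pi ... = red stripe at mid gate. Starts at rest between -4.6 and -2.6. Free bearing: flicked to 3 rad/s it coasts roughly 14 s and 2.5 turns (varies), and stays where it is stopped.
- stripe (a point): Middle of the red painted radial stripe on the disc's rim (stripe 14 mm wide, 97 to 144 mm from the axle); the point lies on the upper face, 130 mm from the axle, and turns with the disc. The rim from 100 to 145 mm radius is flat and bare: a fingertip pressed down there brakes the disc.
- gate (a point): Fixed point level with the disc's upper face, 130 mm from the axle, where the point of the stripe lies when it is in the middle of the gate. The gate is a green painted block on the stand just outside the rim, 82 mm wide along the rim, with a 12 mm white border at either end; its top is flush with the disc.
- push0 (a point): Middle of upright yellow push face 0 on the disc, 60 degrees anticlockwise of the stripe, 62 mm from the axle, 14 mm above the disc. A flat plate 28 mm high along a radius, from the low domed hub out to 85 mm. It looks clockwise: pushing it drives the disc anticlockwise. A blue ramp slopes down 50 mm behind it; some 80 degrees of bare disc lie free before it.
- push1 (a point): Middle of upright yellow push face 1 on the disc, 180 degrees anticlockwise of the stripe, 62 mm from the axle, 14 mm above the disc. A flat plate 28 mm high along a radius, from the low domed hub out to 85 mm. It looks clockwise: pushing it drives the disc anticlockwise. A blue ramp slopes down 50 mm behind it; some 80 degrees of bare disc lie free before it.
- push2 (a point): Middle of upright yellow push face 2 on the disc, 300 degrees anticlockwise of the stripe, 62 mm from the axle, 14 mm above the disc. A flat plate 28 mm high along a radius, from the low domed hub out to 85 mm. It looks clockwise: pushing it drives the disc anticlockwise. A blue ramp slopes down 50 mm behind it; some 80 degrees of bare disc lie free before it.
- rack: Fixed dark angle-iron rack, 70 x 220 x 86 mm, holding three punches upright (their tops at 156 mm). To be left alone. Origin at the centre of its underside.
- punch0: Blued steel drift punch, 13 mm thick, 150 mm long, standing loose in the rack; leave alone. Origin at the centre of its foot.
- punch1: Blued steel drift punch, 13 mm thick, 150 mm long, standing loose in the rack; leave alone. Origin at the centre of its foot.
- punch2: Blued steel drift punch, 13 mm thick, 150 mm long, standing loose in the rack; leave alone. Origin at the centre of its foot.
- scoop: Red tin rivet scoop, pan 90 x 60 x 30 mm with a dark wooden handle 85 mm long towards its -x; leave alone. Origin under the middle of the pan.
- riveter: Knurled steel hand riveter lying on the bench, 125 mm long along x, 32 mm thick; leave alone. Origin on the bench 25 mm from the middle of its length.
- counterweight: Small zinc counterweight, 44 mm across and 52 mm high with a neck; leave alone. Origin at the centre of its underside.
- rivet_cup: Open steel cup, 70 mm across and 55 mm high; leave alone. Origin at the centre of its underside.

How it is judged:
By the outcome, as a careful person would: the job done as asked, in the order asked, and still so for the second after the job is handed in, with the robot touching nothing.
It also fails if it takes over 56 s, if anything falls off the work surface, if the arm or the gripper's body presses on something with over 40 N, if the wrist force passes 120 N, or if a joint passes its speed limit or range.

### The arm

A 7-joint arm with a two-finger parallel gripper is mounted at the origin on the work surface. World frame = base frame: x ahead of the robot, y to its left, z up, the work surface at z = 0. Lengths are in m, angles in rad, forces in N, time in s.
With the tool pointing down it reaches from about 0.35 to 0.9 m from the base axis. Payload 8.1 kg.
Tool frame: the origin (TCP) lies on the centre line of the jaws, within the pads' length; the fingertips stand 14 mm ahead of it and the grasp point (between the pads) lies 5 mm behind it; z points along the fingers, y is the direction in which the jaws open and shut (so a half turn about z gives the same grasp; the last joint's range is limited). The gripper opens to 92 mm and grips with 3 to 60 N. Pads are 19 mm wide; open, the fingers measure 130 mm over their backs; the gripper's body (75 mm by 190 mm) begins 47 mm behind the grasp point.
Start: joints at [1.225, 0.434, 0.025, 1.573, -0.012, 1.134, -0.075], TCP at [0.15, -0.607, 0.241] pointing down, gripper open.
Joint ranges: [-2.62, 2.62], [-0.44, 2.09], [-1.27, 1.32], [0.08, 2.57], [-1.32, 4.46], [0.12, 2], [-2.74, 2.74]. Speed limits (rad/s): [2.22, 2.22, 3.01, 3.01, 3.14, 3.14, 3.14].

### API

Orientations are given as a rotation vector (axis times angle).
In Python, from cell import arm, optics gives the robot as it stands.
- The arm moves only by the shell command python3 -m creep 'ROWS' [FORCE]. ROWS is JSON, a list of rows, each an object with "translation": the shift along the tool's x, y, z in m, a list of three; "rot": the turn, a rotation vector about the tool's x, y, z in degrees, a list of three; "jaw": the finger opening in m, from 0 to 0.0918. In form: [{"translation": [x, y, z], "rot": [wx, wy, wz], "jaw": jaw}, ...]. A call has 1 to 12 rows; each row shifts and turns the commanded pose from where the row before left it, along the tool's axes as they then stand; what a row does not reach is not made up. A row lasts 1/12 s, in which the tool goes at most 41.7 mm and 7.16 degrees, less where a joint would pass 70% of its speed; a pose out of reach is approached as far as the arm can. A call is refused whole if a number of a shift passes 0.0417 or a number of a turn 7.16, either way. A call with a gripper value outside its range is refused whole. The fingers move at their own pace and stop on an object; FORCE is the grip in N (left out, the last holds). Time passes only in rows, so rows that do not move let the fingers close. It gives the time, the measured TCP pose, the force and the opening at its end, in the units of the state.
- arm.observe(): the state, without advancing time (a new reading comes with each control period).
- optics.get_image(name): name is "scene" or "top" or "wrist"; returns the picture (400x640x3 uint8, red, green, blue); there is no depth.
- optics.camera_info(name): a dict with "fx", "fy", "cx", "cy" (pixels), "R" (3x3) and "t" (3): a world point X has camera coordinates R X + t. Camera axes: x right, y down, z forward; pixel columns grow to the right and rows downward; lengths in m; the calibration is good to about 2 mm. A picture is of the moment at which its call begins: read the wrist's pose just before it. camera_info takes no time and is no camera call; for the wrist camera it gives the pose at the moment of the call.
- arm.sign_off(): hands the job in, once; it reports no verdict.
Trained networks look in the newest picture that a camera, given by its name, has taken for a name from the list of things; names that differ only in an ending like _2 or _b are one class to them, and where a whole thing is asked for, a point or a joint stands for the part that bears it (a point fixed in the world has none). Each returns a list of dicts, best first, with "score" (0 to 1); they miss things now and then, are a little off and sometimes report something else, mostly with a low value. They report only what shows in the picture. A call takes as long as a camera call.
- optics.boxes_of(camera, thing): "location" ([column, row] in pixels, amid what is visible of it).
- optics.pinpoint(camera, thing): "location" ([column, row] in pixels: a listed point, or the origin of a listed thing).
The state is a dict: "clock": time; "joints": joint angles; "dq": joint speeds; "joint_efforts": joint torques, N m; "position": TCP position; "ee_rot": TCP orientation; "force": force on the tool from outside, world axes, zero at the start; "ft_torque": the same for the moment, N m; "width": opening from 0.0 (shut) to 1.0 (fully open).
Only numpy, scipy, OpenCV 4.12 (cv2) and the standard library are available. Lean on these libraries where they do the work, as an engineer would, in place of code of your own. Each camera call takes 0.05 s, during which the arm holds its last target.

## Working session

There is one attempt and no reset: what is moved stays moved. The work goes in short steps, Python scripts to look and compute and a shell command to move; the robot and the scene stay as the last step left them, time stands still between calls to the robot, and variables do not carry over. Pictures are saved under pics/ and viewed, and the job is handed in when it is done.

```bash
ls -la; mkdir -p pics; python3 - <<'E'
from cell import arm, optics
import cv2
s=arm.observe();print(s)
for n in ["scene","top","wrist"]:
    im=optics.get_image(n);cv2.imwrite(f"pics/{n}0.png",im[:,:,::-1])
    i=optics.camera_info(n);print(n,i)
print(arm.observe()["clock"])
E
```

```text
total 12
drwxr-xr-x  3 agent agent 4096 Dec  6 17:09 .
drwxr-xr-x 23 root  root  4096 Dec  6 17:09 ..
drwxr-xr-x  2 agent agent 4096 Dec  6 17:09 pics
{'clock': 0.0, 'joints': array([ 1.22539211,  0.43522021,  0.02494814,  1.5741241 , -0.01161321,
        1.13398156, -0.07513162]), 'dq': array([-4.34385319e-04, -3.92227679e-04, -7.59420205e-05, -2.94911265e-04,
       -7.77127515e-04, -1.09235308e-03, -1.02780063e-03]), 'joint_efforts': array([-1.32546527e-03, -6.67833853e+01,  9.85150784e-01, -3.14454675e+01,
       -6.04557549e-02,  4.27585992e-02,  1.92579027e-04]), 'position': array([ 0.15010896, -0.60619048,  0.23993594]), 'ee_rot': array([-3.11694023e+00, -3.80139073e-01,  4.90810944e-04]), 'force': array([-0.02787905,  0.1548197 ,  0.50261099]), 'ft_torque': array([ 0.0239234 , -0.01622251,  0.00825799]), 'width': 1.001563311837186}
scene {'fx': 475.22559202172494, 'fy': 475.22559202172494, 'cx': 317.9856574382172, 'cy': 198.67023403639297, 'R': array([[ 0.05313794,  0.99848526,  0.01426681],
       [ 0.71148125, -0.02783131, -0.70215372],
       [-0.70069308,  0.04746157, -0.71188244]]), 't': array([-0.13104624, -0.3322929 ,  1.81835277])}
top {'fx': 396.64953845345565, 'fy': 396.64953845345565, 'cx': 325.7821717126063, 'cy': 194.60138579647568, 'R': array([[ 0.00692844, -0.99997176, -0.00291027],
       [-0.99165476, -0.00649608, -0.12875807],
       [ 0.12873553,  0.00377807, -0.99167176]]), 't': array([0.0809227 , 0.53250338, 1.42537137])}
wrist {'fx': 304.9041448015447, 'fy': 304.9041448015447, 'cx': 316.47002649616627, 'cy': 200.79405004261275, 'R': array([[ 2.39753536e-01, -9.70833319e-01, -9.52794348e-04],
       [-9.32610349e-01, -2.30586580e-01,  2.77610819e-01],
       [-2.69733535e-01, -6.56695897e-02, -9.60693148e-01]]), 't': array([-0.62403487, -0.03372296,  0.39049343])}
0.15
```

View pics/scene0.png

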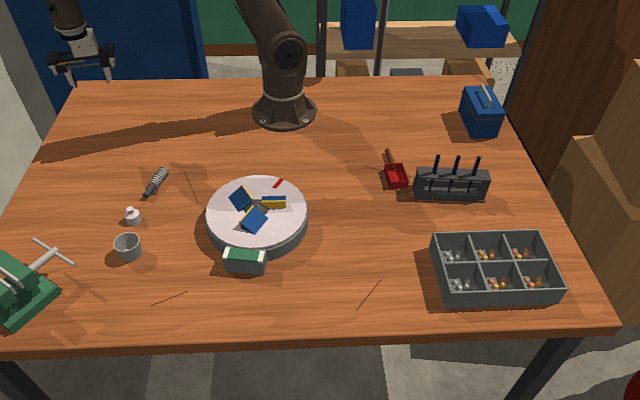

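View pics/top0.png

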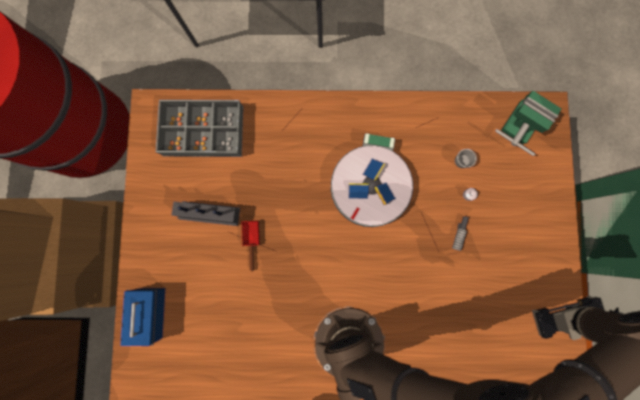

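```bash
python3 - <<'E'
from cell import arm, optics
for c in ["top","scene"]:
  optics.get_image(c)
  for t in ["stand","gate","stripe","push0","push1","push2","rack","counterweight"]:
    r=optics.pinpoint(c,t); print(c,t,[(x['location'],round(x['score'],2)) for x in r[:3]])
print(arm.observe()["clock"])
E
```

```text
top stand [([369.0, 186.6], 0.75), ([351.2, 214.3], 0.44)]
top gate [([378.2, 150.5], 0.86), ([367.6, 187.6], 0.65)]
top stripe [([352.0, 215.0], 0.95), ([355.0, 185.8], 0.54)]
top push0 [([384.0, 169.7], 0.87), ([377.2, 200.4], 0.82), ([356.5, 183.5], 0.6)]
top push1 [([384.0, 169.7], 0.87), ([377.2, 200.4], 0.82), ([356.5, 183.5], 0.6)]
top push2 [([384.0, 169.7], 0.87), ([377.2, 200.4], 0.82), ([356.5, 183.5], 0.6)]
top rack [([212.6, 211.5], 0.59)]
top counterweight [([467.3, 193.7], 0.56), ([193.6, 213.0], 0.35)]
scene stand [([258.1, 221.9], 0.79)]
scene gate [([260.0, 222.2], 0.6), ([242.4, 242.7], 0.55)]
scene stripe [([280.2, 180.5], 0.86), ([245.6, 217.9], 0.69)]
scene push0 [([246.9, 192.4], 0.95), ([273.3, 203.4], 0.94), ([242.0, 218.5], 0.77)]
scene push1 [([246.9, 192.4], 0.95), ([273.3, 203.4], 0.94), ([242.0, 218.5], 0.77)]
scene push2 [([246.9, 192.4], 0.95), ([273.3, 203.4], 0.94), ([242.0, 218.5], 0.77)]
scene rack [([445.5, 193.0], 0.77)]
scene counterweight [([469.6, 193.0], 0.71), ([135.6, 218.6], 0.64)]
1.05
```

The top view shows the disc at about (372,185), gate at (379,143) on its far side, and the stripe at (354,213) on the near side. I'll fit the disc geometry from the saved images.

```bash
cat > h.py <<'E'
import numpy as np, cv2
from scipy.optimize import least_squares
from cell import arm, optics
def ray(c,px,z):
    i=optics.camera_info(c) if isinstance(c,str) else c
    R=np.array(i['R']);t=np.array(i['t'])
    d=R.T@np.array([(px[0]-i['cx'])/i['fx'],(px[1]-i['cy'])/i['fy'],1.])
    o=-R.T@t
    return o+d*(z-o[2])/d[2]
def proj(c,X):
    i=optics.camera_info(c) if isinstance(c,str) else c
    p=np.asarray(X)@np.array(i['R']).T+np.array(i['t'])
    return np.stack([p[:,0]/p[:,2]*i['fx']+i['cx'],p[:,1]/p[:,2]*i['fy']+i['cy']],1)
E
python3 - <<'E'
from h import *
for c,win in [("top",(320,130,425,235)),("scene",(195,165,320,260))]:
    im=cv2.imread(f"pics/{c}0.png")
    hsv=cv2.cvtColor(im,cv2.COLOR_BGR2HSV)
    x0,y0,x1,y1=win
    m=((hsv[...,1]<70)&(hsv[...,2]>150)).astype(np.uint8)
    z=np.zeros_like(m);z[y0:y1,x0:x1]=m[y0:y1,x0:x1]
    n,l,st,_=cv2.connectedComponentsWithStats(z);k=1+np.argmax(st[1:,4]);m=(l==k).astype(np.uint8)
    cs,_=cv2.findContours(m,cv2.RETR_EXTERNAL,cv2.CHAIN_APPROX_NONE)
    p=max(cs,key=len)[:,0,:].astype(float)
    W=np.array([ray(c,q,0.062) for q in p])[:,:2]
    f=least_squares(lambda v:np.hypot(W[:,0]-v[0],W[:,1]-v[1])-v[2],[W[:,0].mean(),W[:,1].mean(),.145],loss='soft_l1',f_scale=.003)
    print(c,st[k],f.x,np.abs(f.fun).mean())
    # green & red
    C=f.x[:2]
    for nm,mm in [("green",(hsv[...,0]>60)&(hsv[...,0]<90)&(hsv[...,1]>80)),("red",((hsv[...,0]<6)|(hsv[...,0]>172))&(hsv[...,1]>150))]:
        ys,xs=np.nonzero(mm[y0:y1,x0:x1]);
        if len(xs)==0: continue
        w=np.array([ray(c,(a+x0,b+y0),.062) for a,b in zip(xs,ys)])[:,:2]-C
        a=np.arctan2(w[:,1],w[:,0]);r=np.hypot(*w.T);s=(r>.09)&(r<.19)
        print(nm,s.sum(),np.degrees(np.median(a[s])),np.degrees([a[s].min(),a[s].max()]),r[s].min(),r[s].max())
for c,L in {"top":[(384.0,169.7),(377.2,200.4),(356.5,183.5)],"scene":[(246.9,192.4),(273.3,203.4),(242.0,218.5)]}.items():
    for q in L:print(c,ray(c,q,.076))
print(ray("top",(378.2,150.5),.062),ray("top",(352,215),.062),ray("scene",(280.2,180.5),.062),ray("scene",(242.4,242.7),.062))
print(ray("top",(369,186.6),0),ray("scene",(258.1,221.9),0), ray("top",(212.6,211.5),0))
E
```

```text
top [ 331  145   82   81 3899] [ 0.56688808 -0.08119127  0.14408115] 0.004175268890717355
green 139 -9.616272194959373 [-21.76339256   1.65380808] 0.15204814678591358 0.1806866528417064
red 18 149.5494543744258 [148.19617268 150.98210814] 0.104429779950318 0.13846996722762392
scene [ 205  175  102   73 4317] [ 0.56490809 -0.07935365  0.14277121] 0.003249221624374095
green 314 -10.17599789722526 [-23.39681622   4.14388355] 0.1498553586690459 0.1893821159261521
red 38 149.48935815063226 [146.64901146 152.47623311] 0.09982102298081608 0.14430326604679636
top [ 0.61840981 -0.12477857  0.076     ]
top [ 0.50690825 -0.09920149  0.076     ]
top [ 0.56744491 -0.02556619  0.076     ]
scene [ 0.51189431 -0.10689126  0.076     ]
scene [ 0.56009504 -0.02870614  0.076     ]
scene [ 0.61540153 -0.11518482  0.076     ]
[ 0.69250176 -0.1064307   0.062     ] [ 0.45523221 -0.01012566  0.062     ] [ 0.4494532  -0.00972872  0.062     ] [ 0.69117497 -0.11105946  0.062     ]
[ 0.56797466 -0.07838336  0.        ] [ 0.56162928 -0.07799861  0.        ] [0.46973493 0.50871866 0.        ]
```

```bash
python3 -m creep '[{"translation":[0.01,-0.016,0],"rot":[0,0,0],"jaw":0},{"translation":[0.018,-0.028,0],"rot":[0,0,0],"jaw":0},{"translation":[0.021,-0.033,0],"rot":[0,0,0],"jaw":0},{"translation":[0.021,-0.033,0],"rot":[0,0,0],"jaw":0},{"translation":[0.021,-0.033,0],"rot":[0,0,0],"jaw":0},{"translation":[0.021,-0.033,0],"rot":[0,0,0],"jaw":0},{"translation":[0.021,-0.033,0],"rot":[0,0,0],"jaw":0},{"translation":[0.021,-0.033,0],"rot":[0,0,0],"jaw":0}]' 20; python3 -c "
from cell import arm;print(arm.observe()['joints'],arm.observe()['clock'])"
```

```text
clock: 1.72
position: [0.2418, -0.333, 0.2409]
ee_rot: [3.118, 0.38, 0.0]
force: [1.3, 0.1, 0.4]
width: 0.47
[ 0.92466461  0.09234118 -0.12083742  2.04650053  0.01353161  1.00276705
 -0.53110244] 1.7167
```

```bash
python3 -m creep '[{"translation":[0.034,-0.0065,0],"rot":[0,0,0],"jaw":0},{"translation":[0.038,-0.0075,0],"rot":[0,0,0],"jaw":0},{"translation":[0.038,-0.0075,0],"rot":[0,0,0],"jaw":0},{"translation":[0.038,-0.0075,0],"rot":[0,0,0],"jaw":0},{"translation":[0.038,-0.0075,0],"rot":[0,0,0],"jaw":0},{"translation":[0.038,-0.0075,0],"rot":[0,0,0],"jaw":0},{"translation":[0.038,-0.0075,0],"rot":[0,0,0],"jaw":0},{"translation":[0.038,-0.0075,0],"rot":[0,0,0],"jaw":0},{"translation":[0.038,-0.0075,0.0],"rot":[0,0,0],"jaw":0},{"translation":[0.038,-0.0075,0],"rot":[0,0,0],"jaw":0},{"translation":[0.030,-0.0045,0],"rot":[0,0,0],"jaw":0}]'; python3 - <<'E'
from h import *
s=arm.observe();print(s['joints'],s['clock'],s['force'])
im=optics.get_image("wrist");cv2.imwrite("pics/w1.png",im[:,:,::-1])
for t in ["push1","stripe","gate","stand"]:
    print(t,[(ray("wrist",x['location'],.076 if 'push' in t else .062 if t!='stand' else 0).round(4)[:2],round(x['score'],2)) for x in optics.pinpoint("wrist",t)])
E
```

```text
clock: 2.63
position: [0.6192, -0.1586, 0.2406]
ee_rot: [-3.117, -0.383, -0.001]
force: [0.2, 0.2, 0.4]
width: 0.005
[ 0.35642175  0.47827235 -0.28413056  1.51623936  0.13983076  1.16647064
 -1.27898274] 2.6333 [0.22815454 0.21345809 0.35924497]
push1 [(array([ 0.5688, -0.0153]), 0.64), (array([ 0.621 , -0.1089]), 0.62)]
stripe [(array([ 0.4521, -0.0119]), 0.81)]
gate [(array([ 0.6924, -0.1022]), 0.73)]
stand [(array([ 0.5628, -0.0825]), 0.87)]
```

View pics/w1.png

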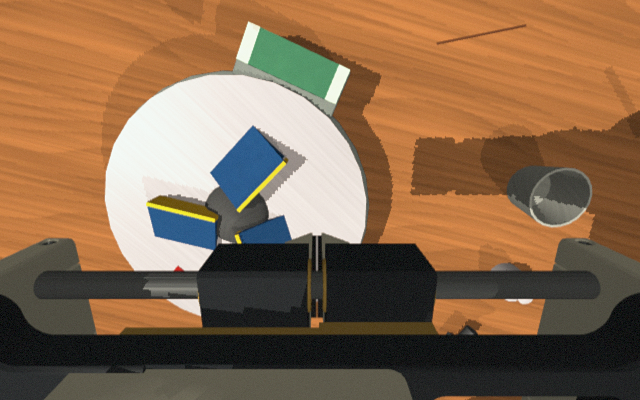

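The wrist view confirms the geometry: push face 1 by (265,225) left of the fingers, with the gate at (300,60). I'll turn 18° and descend into the free sector in front of it.

```bash
python3 -m creep '[{"translation":[0.004,-0.002,0.03],"rot":[0,0,6],"jaw":0},{"translation":[0,0,0.035],"rot":[0,0,6],"jaw":0},{"translation":[0,0,0.035],"rot":[0,0,6],"jaw":0},{"translation":[0,0,0.03],"rot":[0,0,0],"jaw":0},{"translation":[0,0,0.02],"rot":[0,0,0],"jaw":0},{"translation":[0,0,0.0],"rot":[0,0,0],"jaw":0}]'; python3 - <<'E'
from h import *
s=arm.observe();print(s['position'],s['clock'],s['force'],np.round(cv2.Rodrigues(s['ee_rot'])[0],3))
im=optics.get_image("scene");cv2.imwrite("pics/s2.png",cv2.resize(im[150:275,170:345,::-1],None,fx=4,fy=4,interpolation=2))
im=optics.get_image("wrist");cv2.imwrite("pics/w2.png",im[:,:,::-1])
E
```

```text
clock: 3.38
position: [0.6161, -0.1591, 0.0866]
ee_rot: [-3.139, 0.115, 0.012]
force: [-1.3, 0.6, -0.1]
width: 0.004
[ 0.61609111 -0.15906626  0.08658791] 3.3833 [-1.32368374  0.63387732 -0.06037077] [[ 0.997 -0.073 -0.008]
 [-0.073 -0.997  0.   ]
 [-0.008  0.    -1.   ]]
```

View pics/s2.png

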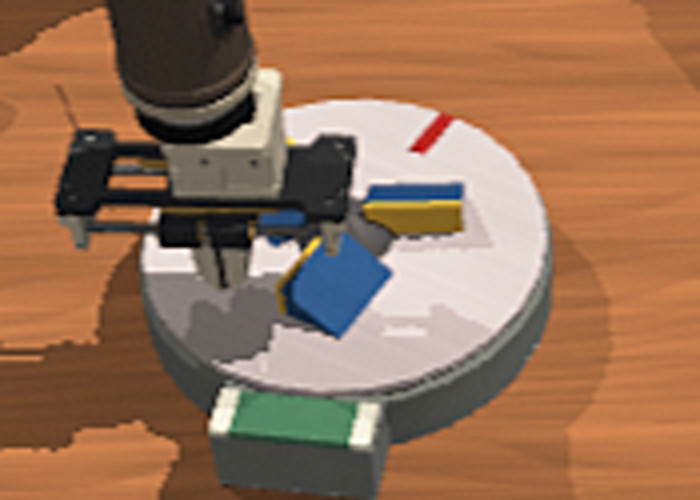

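View pics/w2.png

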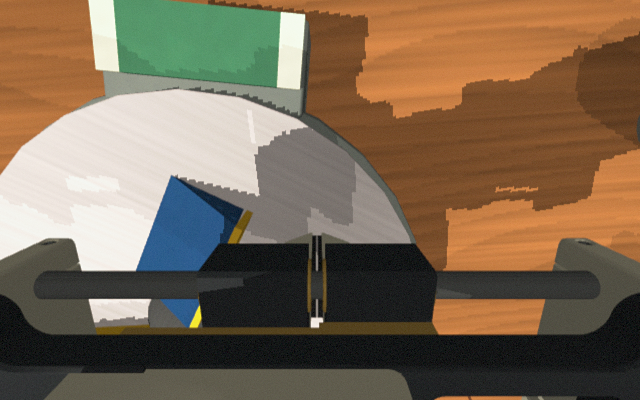

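Fingertip (scene crop ~(225,285)) is about 11 mm above the disc in the free sector, with face 1 ahead at (300,265). Flick with an accelerating stroke, then lift clear.

```bash
python3 -m creep '[{"translation":[0.006,-0.001,0],"rot":[0,0,0],"jaw":0},{"translation":[0,-0.005,0],"rot":[0,0,0],"jaw":0},{"translation":[0,-0.008,0],"rot":[0,0,0],"jaw":0},{"translation":[0,-0.012,0],"rot":[0,0,0],"jaw":0},{"translation":[0,-0.014,0],"rot":[0,0,0],"jaw":0},{"translation":[0,-0.016,0],"rot":[0,0,0],"jaw":0},{"translation":[0,0.003,-0.035],"rot":[0,0,0],"jaw":0},{"translation":[0,0.003,-0.035],"rot":[0,0,0],"jaw":0},{"translation":[0,0.0,-0.02],"rot":[0,0,0],"jaw":0}]'; cat > meas.py <<'E'
from h import *
import json,sys
C=np.array([.566,-.080]);G=np.radians(-10)
def stripe(c="scene"):
    t=arm.observe()['clock'];im=optics.get_image(c)
    hsv=cv2.cvtColor(im,cv2.COLOR_RGB2HSV)
    m=((hsv[...,0]<7)|(hsv[...,0]>172))&(hsv[...,1]>130)&(hsv[...,2]>60)
    ys,xs=np.nonzero(m)
    if len(xs)==0:return t,None,0,im
    i=optics.camera_info(c)
    w=np.array([ray(i,(a,b),.062) for a,b in zip(xs,ys)])[:,:2]-C
    r=np.hypot(*w.T);s=(r>.095)&(r<.148)
    if s.sum()<6:return t,None,s.sum(),im
    v=(w[s]/r[s][:,None]).mean(0)
    a=np.arctan2(v[1],v[0])-G
    return t,a,s.sum(),im
E
python3 - <<'E'
from meas import *
for k in range(5):
    t,a,n,im=stripe();print(t,a,n)
    if k==0:cv2.imwrite("pics/s3.png",cv2.resize(im[130:280,150:350,::-1],None,fx=4,fy=4))
    t,a,n,im=stripe("top");print("top",t,a,n)
s=arm.observe();print(s['position'],s['clock'],s['force'])
E
```

```text
clock: 4.23
position: [0.6309, -0.1068, 0.1845]
ee_rot: [-3.139, 0.109, -0.005]
force: [1.6, -0.4, 1.2]
width: 0.005
4.2333 None 0
top 4.2833 None 5
4.3333 -2.017648461701952 47
top 4.3833 None 0
4.4333 -1.7224023961191486 48
top 4.4833 None 0
4.5333 -1.4271560517834423 48
top 4.5833 None 0
4.6333 -1.1390525707239174 53
top 4.6833 None 0
[ 0.62921262 -0.10836949  0.17964491] 4.7333 [ 0.60051691  0.21681102 -1.29987593]
```

View pics/s3.png

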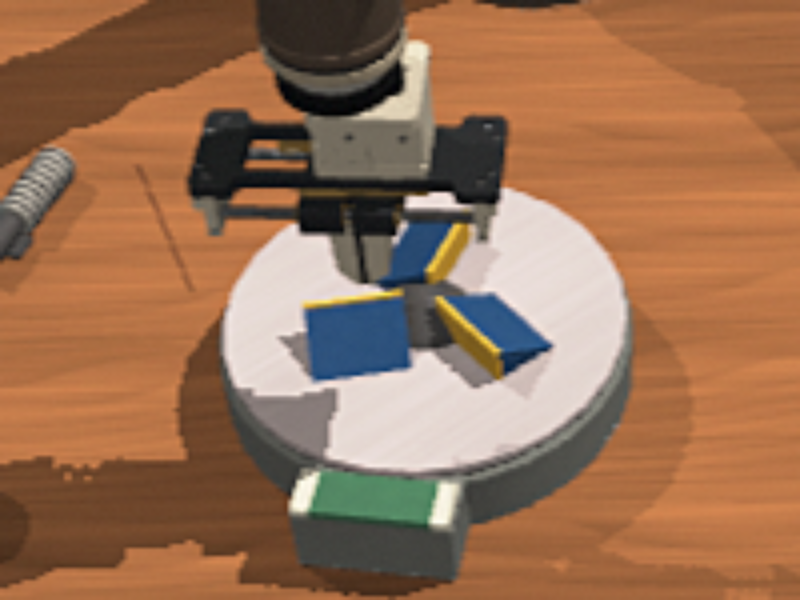

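Spinning freely at about 2.95 rad/s (stripe still before the gate at −1.1 rad, fingers clear). Next I move to hover over the bare rim on the robot side.

```bash
python3 -m creep '[{"translation":[-0.025,-0.003,0],"rot":[0,0,0],"jaw":0},{"translation":[-0.034,-0.004,0],"rot":[0,0,0],"jaw":0},{"translation":[-0.034,-0.004,0],"rot":[0,0,0],"jaw":0},{"translation":[-0.034,-0.004,0.0],"rot":[0,0,0],"jaw":0},{"translation":[-0.034,-0.004,0.01],"rot":[0,0,0],"jaw":0},{"translation":[-0.026,-0.004,0.025],"rot":[0,0,0],"jaw":0},{"translation":[0,0,0.03],"rot":[0,0,0],"jaw":0},{"translation":[0,0,0.02],"rot":[0,0,0],"jaw":0},{"translation":[0,0,0.008],"rot":[0,0,0],"jaw":0}]'; python3 - <<'E'
from meas import *
for k in range(4):
    t,a,n,im=stripe();print(t,a,n)
    if k==0:cv2.imwrite("pics/s4.png",cv2.resize(im[130:280,150:350,::-1],None,fx=4,fy=4))
s=arm.observe();print(s['position'],s['clock'],s['force'])
E
```

```text
clock: 5.48
position: [0.4429, -0.0722, 0.0855]
ee_rot: [-3.139, 0.112, 0.006]
force: [-0.5, 0.5, -0.1]
width: 0.004
5.4833 1.235676549702247 53
5.5333 1.3650972422987246 53
5.5833 1.494075899422728 50
5.6333 1.6207239128640534 51
[ 0.44559425 -0.07232701  0.08825609] 5.6833 [0.70903522 0.01375301 0.78107499]
```

View pics/s4.png

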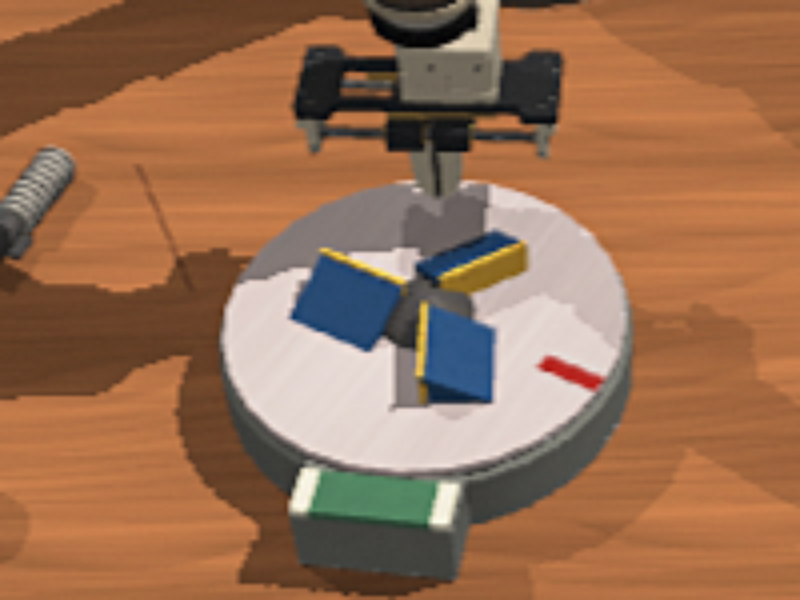

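```bash
python3 -m creep '[{"translation":[-0.002,0,0.004],"rot":[0,0,0],"jaw":0},{"translation":[0,0,0.004],"rot":[0,0,0],"jaw":0}]'; python3 - <<'E'
from meas import *
for k in range(8):
    t,a,n,im=stripe();print(round(t,4),a,n,arm.observe()['position'][2].round(4))
s=arm.observe();print(s['position'],s['clock'],s['force'])
E
```

```text
clock: 5.85
position: [0.4436, -0.0723, 0.0805]
ee_rot: [3.139, -0.112, 0.003]
force: [-0.1, -0.2, -1.3]
width: 0.006
5.85 2.165744012983009 47 0.0796
5.9 2.29086492445934 47 0.0797
5.95 2.41181056886484 47 0.0798
6.0 2.53222490185966 41 0.0799
6.05 2.6554072185855713 41 0.0799
6.1 2.7781356951572476 40 0.0799
6.15 2.892659078211534 39 0.0799
6.2 3.015220217254953 36 0.0799
[ 0.44302111 -0.07223458  0.0798867 ] 6.25 [ 1.54754426 -0.66607888 -0.62324642]
```

The speed is falling slowly (2.42 rad/s). The 2π pass would come at about 1.9 rad/s, so I'll let it coast another turn for a slower pass, tracking whether it will make it.

```bash
python3 -m creep '[{"translation":[0,0,0]},{"translation":[0,0,0]},{"translation":[0,0,0]},{"translation":[0,0,0]},{"translation":[0,0,0]},{"translation":[0,0,0]},{"translation":[0,0,0]},{"translation":[0,0,0]},{"translation":[0,0,0]},{"translation":[0,0,0]}]' || python3 -m creep '[{"translation":[0,0,0],"rot":[0,0,0],"jaw":0},{"translation":[0,0,0],"rot":[0,0,0],"jaw":0},{"translation":[0,0,0],"rot":[0,0,0],"jaw":0},{"translation":[0,0,0],"rot":[0,0,0],"jaw":0},{"translation":[0,0,0],"rot":[0,0,0],"jaw":0},{"translation":[0,0,0],"rot":[0,0,0],"jaw":0}]'; python3 - <<'E'
from meas import *
for k in range(6):
    t,a,n,im=stripe();print(round(t,4),a,n)
s=arm.observe();print(s['position'],s['clock'],s['force'])
E
```

```text
clock: 6.75
position: [0.4428, -0.0722, 0.0797]
ee_rot: [3.14, -0.112, -0.0]
force: [0.6, 0.5, 0.7]
width: 0.005
6.75 -2.008605271160759 47
6.8 -1.8963283008539082 46
6.85 -1.781591699054801 49
6.9 -1.6688793012999312 53
6.95 -1.5589034210917365 51
7.0 -1.4610787127038816 49
[ 0.4428634  -0.07222264  0.07970849] 7.05 [0.65459995 0.29078256 0.90383441]$[0]: bad value
```

```bash
python3 -m creep '[{"translation":[0,0,0],"rot":[0,0,0],"jaw":0},{"translation":[0,0,0],"rot":[0,0,0],"jaw":0},{"translation":[0,0,0],"rot":[0,0,0],"jaw":0},{"translation":[0,0,0],"rot":[0,0,0],"jaw":0},{"translation":[0,0,0],"rot":[0,0,0],"jaw":0},{"translation":[0,0,0],"rot":[0,0,0],"jaw":0},{"translation":[0,0,0],"rot":[0,0,0],"jaw":0}]'; python3 - <<'E'
from meas import *
for k in range(4):
    t,a,n,im=stripe();print(round(t,4),a,n)
    cv2.imwrite(f"pics/g{k}.png",cv2.resize(im[220:285,210:290,::-1],None,fx=8,fy=8,interpolation=2))
E
```

```text
clock: 7.63
position: [0.4429, -0.0722, 0.0797]
ee_rot: [3.14, -0.112, -0.0]
force: [0.3, 0.1, 0.4]
width: 0.006
7.6333 -0.0913285988370788 56
7.6833 0.01308255515739204 55
7.7333 0.11590019240393337 59
7.7833 0.21999102146841054 64
```

View pics/g1.png

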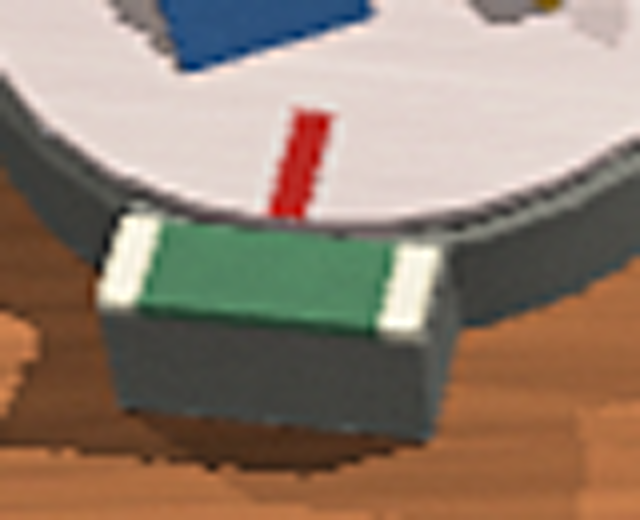

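```bash
python3 -m creep '[{"translation":[0,0,0],"rot":[0,0,0],"jaw":0},{"translation":[0,0,0],"rot":[0,0,0],"jaw":0},{"translation":[0,0,0],"rot":[0,0,0],"jaw":0},{"translation":[0,0,0],"rot":[0,0,0],"jaw":0},{"translation":[0,0,0],"rot":[0,0,0],"jaw":0},{"translation":[0,0,0],"rot":[0,0,0],"jaw":0},{"translation":[0,0,0],"rot":[0,0,0],"jaw":0},{"translation":[0,0,0],"rot":[0,0,0],"jaw":0},{"translation":[0,0,0],"rot":[0,0,0],"jaw":0},{"translation":[0,0,0],"rot":[0,0,0],"jaw":0},{"translation":[0,0,0],"rot":[0,0,0],"jaw":0},{"translation":[0,0,0],"rot":[0,0,0],"jaw":0}]'; python3 -m creep '[{"translation":[0,0,0],"rot":[0,0,0],"jaw":0},{"translation":[0,0,0],"rot":[0,0,0],"jaw":0},{"translation":[0,0,0],"rot":[0,0,0],"jaw":0},{"translation":[0,0,0],"rot":[0,0,0],"jaw":0},{"translation":[0,0,0],"rot":[0,0,0],"jaw":0},{"translation":[0,0,0],"rot":[0,0,0],"jaw":0},{"translation":[0,0,0],"rot":[0,0,0],"jaw":0},{"translation":[0,0,0],"rot":[0,0,0],"jaw":0},{"translation":[0,0,0],"rot":[0,0,0],"jaw":0},{"translation":[0,0,0],"rot":[0,0,0],"jaw":0},{"translation":[0,0,0],"rot":[0,0,0],"jaw":0},{"translation":[0,0,0],"rot":[0,0,0],"jaw":0}]'; python3 - <<'E'
from meas import *
for k in range(6):
    t,a,n,im=stripe();print(round(t,4),a,n)
E
```

```text
clock: 8.83
position: [0.4429, -0.0722, 0.0797]
ee_rot: [-3.14, 0.112, -0.0]
force: [-0.2, 0.4, -0.0]
width: 0.004
clock: 9.83
position: [0.4429, -0.0722, 0.0797]
ee_rot: [3.14, -0.112, -0.0]
force: [-0.0, 0.0, -0.5]
width: 0.004
9.8333 -2.475183339500256 41
9.8833 -2.4008834430238486 41
9.9333 -2.328855603370827 42
9.9833 -2.2549491256894485 44
10.0333 -2.1796309087886505 43
10.0833 -2.1072596301207036 45
```

Speed is now 1.47 rad/s, so it will reach the gate near t≈11.7 s at about 1.15 rad/s. I lower to roughly 1.7 mm above the rim while waiting.

```bash
python3 -m creep '[{"translation":[0,0,0.001],"rot":[0,0,0],"jaw":0},{"translation":[0,0,0.001],"rot":[0,0,0],"jaw":0},{"translation":[0,0,0],"rot":[0,0,0],"jaw":0},{"translation":[0,0,0],"rot":[0,0,0],"jaw":0},{"translation":[0,0,0],"rot":[0,0,0],"jaw":0},{"translation":[0,0,0],"rot":[0,0,0],"jaw":0},{"translation":[0,0,0],"rot":[0,0,0],"jaw":0},{"translation":[0,0,0],"rot":[0,0,0],"jaw":0},{"translation":[0,0,0],"rot":[0,0,0],"jaw":0}]'; python3 - <<'E'
from meas import *
T=[];A=[]
for k in range(5):
    t,a,n,im=stripe();print(round(t,4),a,n);T.append(t);A.append(a)
p=np.polyfit(np.array(T)-T[-1],A,1);w=p[0]-.18*0.1;r=-p[1]
for goal in (-.12,-.1,0):
    d=r+goal;tt=(w-np.sqrt(w*w-2*.17*d))/.17;print(goal,T[-1]+tt,w-.17*tt)
s=arm.observe();print(s['clock'],s['position'],s['force'])
E
```

```text
clock: 10.88
position: [0.4429, -0.0722, 0.0777]
ee_rot: [3.14, -0.112, 0.0]
force: [0.2, -0.1, 0.1]
width: 0.006
10.8833 -0.9754664248070914 56
10.9333 -0.9088994618811881 56
10.9833 -0.8419966091245343 55
11.0333 -0.7738931916752547 55
11.0833 -0.7074386064108764 57
-0.12 11.540263142446554 1.2464400797808113
-0.1 11.55632643567893 1.2437093199313074
0 11.637177836447629 1.2299645818006286
11.1333 [ 0.44287178 -0.07221946  0.07773156] [0.02070929 0.10740535 0.13876565]
```

```bash
python3 -m creep '[{"translation":[0,0,0],"rot":[0,0,0],"jaw":0},{"translation":[0,0,0],"rot":[0,0,0],"jaw":0},{"translation":[0,0,0],"rot":[0,0,0],"jaw":0},{"translation":[0,0,0],"rot":[0,0,0],"jaw":0},{"translation":[0,0,0],"rot":[0,0,0],"jaw":0},{"translation":[0,0,0.004],"rot":[0,0,0],"jaw":0},{"translation":[0,0,0.001],"rot":[0,0,0],"jaw":0}]'; python3 - <<'E'
from meas import *
for k in range(3):
    t,a,n,im=stripe();s=arm.observe();print(round(t,4),a,n,s['position'],s['force'])
cv2.imwrite("pics/s5.png",cv2.resize(im[130:280,150:350,::-1],None,fx=4,fy=4))
E
```

```text
clock: 11.72
position: [0.4434, -0.0725, 0.0756]
ee_rot: [3.138, -0.113, 0.002]
force: [-20.6, 0.1, 78.7]
width: 0.007
11.7167 -0.06173880565848572 57 [ 0.44335136 -0.07240837  0.0757666 ] [-15.64726494   1.00395852  61.76874769]
11.7667 -0.062496029296934597 58 [ 0.44332358 -0.07238479  0.0757608 ] [-15.8307159    1.37007781  59.78887592]
11.8167 -0.062496029296934597 58 [ 0.44335431 -0.07242023  0.07579353] [-16.55598418   0.93416118  59.32104746]
```

View pics/s5.png

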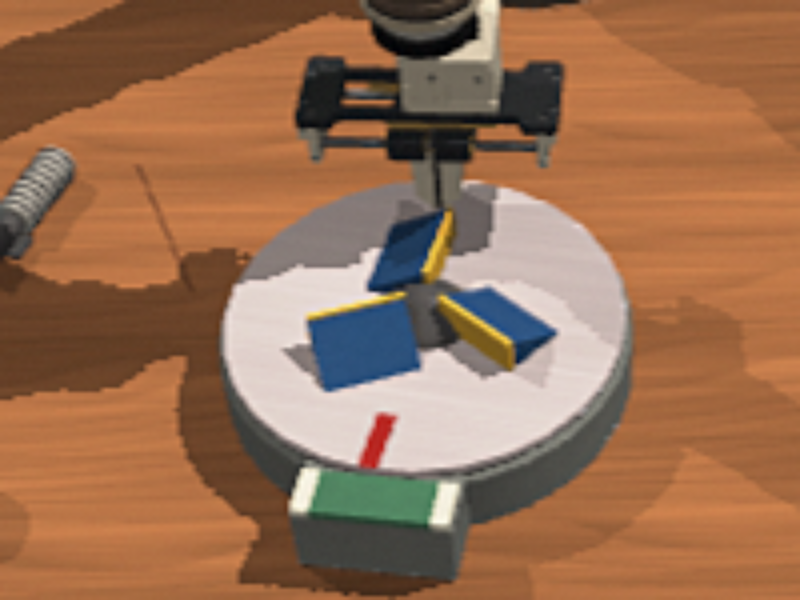

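Stopped at −0.06 rad (≈8 mm short of mid-gate, stripe at (370,455) within the green). Lift straight off.

```bash
python3 -m creep '[{"translation":[0,0,-0.005],"rot":[0,0,0],"jaw":0},{"translation":[0,0,-0.015],"rot":[0,0,0],"jaw":0},{"translation":[0,0,-0.03],"rot":[0,0,0],"jaw":0},{"translation":[0,0,-0.035],"rot":[0,0,0],"jaw":0},{"translation":[-0.01,0,-0.035],"rot":[0,0,0],"jaw":0},{"translation":[0,0,-0.02],"rot":[0,0,0],"jaw":0},{"translation":[0,0,0],"rot":[0,0,0],"jaw":0},{"translation":[0,0,0],"rot":[0,0,0],"jaw":0},{"translation":[0,0,0],"rot":[0,0,0],"jaw":0},{"translation":[0,0,0],"rot":[0,0,0],"jaw":0}]'; python3 - <<'E'
from meas import *
for k in range(2):
    t,a,n,im=stripe();s=arm.observe();print(round(t,4),a,n,s['position'],s['force'])
cv2.imwrite("pics/s6.png",cv2.resize(im[215:285,200:300,::-1],None,fx=8,fy=8))
cv2.imwrite("pics/s7.png",im[:,:,::-1])
E
```

```text
clock: 12.7
position: [0.4322, -0.0715, 0.2115]
ee_rot: [-3.139, 0.112, 0.004]
force: [-0.4, 0.6, 0.2]
width: 0.008
12.7 -0.06323753625489961 57 [ 0.43220794 -0.07145292  0.21147338] [-0.58358242  0.6350881  -0.53016477]
12.75 -0.06323753625489961 57 [ 0.4323043  -0.07145248  0.21156468] [-0.33683862 -0.19182784 -0.29313569]
```

View pics/s6.png

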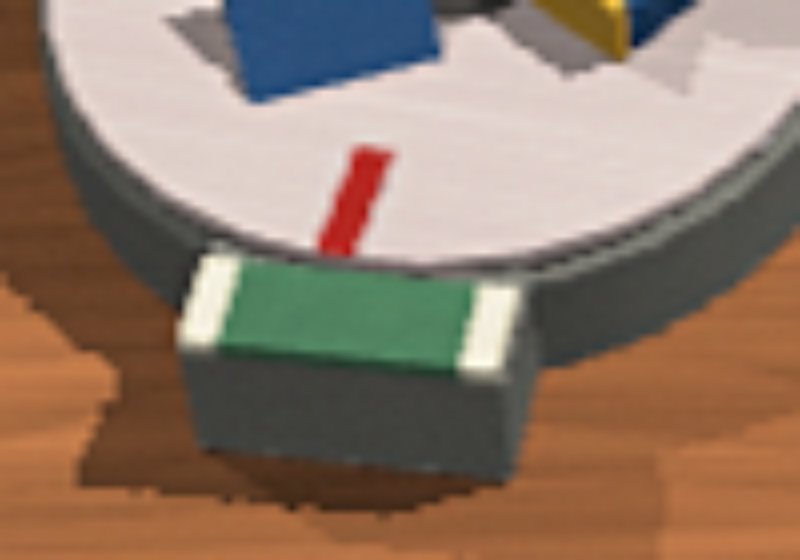

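View pics/s7.png

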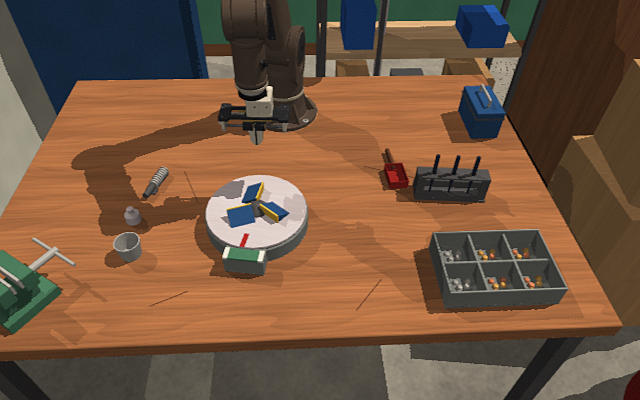

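The stripe, meeting the gate at about (335,258), sits inside the green (240–475 across in the crop). It is at rest, the hand is clear, and nothing else has moved. Handing in.

```bash
python3 -c "
from cell import arm
print(arm.sign_off(),arm.observe()['clock'])"
```

```text
the job is handed in; nothing more can be done
the job is handed in; nothing more can be done
```

I flicked the disc anticlockwise against push face 1 to about 2.95 rad/s. The stripe coasted past the green gate twice. On the third approach, at about 1.2 rad/s, I pressed one closed fingertip straight down on the bare rim to brake it, then lifted away.

**Last checks:**
- **Stripe position:** it is at rest 0.063 rad (about 8 mm) short of mid-gate, inside the green part. Two readings 0.05 s apart agreed, and it did not move when the hand was lifted.
- **Hand:** it is about 120 mm above the disc, and the force reading is near zero.
- **Other tools:** the final scene picture shows the rack, punches and other tools where they were.
- **Time:** the clock read about 12.8 s of the 56 s allowed.

The brake pressed harder than I meant it to, reading 79 N vertically when the disc stopped. That was on the fingertip and under the 120 N wrist limit. The disc also stopped slightly earlier than I had aimed for.

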